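Feed one wax tablet to the bay beside the melting pot

TASK

Press the feeder's plunger all the way down once, so that a single wax tablet comes out, and let the plunger rise again. Then nudge that tablet sideways along the board, without pinching or lifting it, into the bay on the side where the wax pot stands, until the whole tablet lies inside the bay. Leave the other tablets in the feeder and everything else on the table where it is.

Things in the scene. Friction and masses are not known exactly. Their poses are not given: they have to be found in the camera images.
- feeder: Wax-tablet feeder, screwed down: dark wooden board 290 mm wide (y), 6 mm thick, x -115 to +120 mm, with a tablet magazine, a plunger housing behind it and a bay at each side in front. Origin: on the table top under the magazine's centre. z up, y left, x from magazine to plunger (away from the robot). Grey housing: x +27 to +113, y -28 to +28, top 50 mm above the table. Stamp and jar stand beside the housing; in front the board is clear.
- plunger (a joint): Plunger travel in m: 0 up, 0.030 fully down. Moves straight down against a spring (3 N at the top, 7.5 N at the bottom) and rises by itself. A pusher slides the lowest tablet out at the front (-x), 2.33 mm per mm of plunger; at full travel the tablet's centre is 70 mm in front of the feeder's origin, at point landing. Each press puts out one more tablet.
- plunger_top (a point): Centre of the top face of the plunger's round black cap, 38 mm in diameter, 10 mm thick, 75 mm behind (+x) the magazine's centre; its top is 99 mm above the table when up and 69 mm when fully down. Moves with the plunger.
- landing (a point): Point on the board's top face (6 mm above the table), 70 mm in front of the magazine's centre, midway between the two bays: about where a tablet comes to lie.
- bay_left (a point): Point on the board's top face in the middle of the left (+y) bay, 103 mm from point landing. The bay is a fence of aluminium strips 10 mm high, 6 mm thick on three sides, open towards the landing: inside 64 mm wide (feeder's x) and 56 mm deep (y), centred here, so mouth and end wall are each 28 mm away. A tablet is wholly inside with its centre up to 6 mm short of or beyond this point.
- bay_right (a point): The same for the right bay (-y side of the feeder), its mirror image, open towards the landing point.
- tablet0_center (a point): Centre of the lowest wax tablet in the magazine, the one that comes out: a wax-coloured disc 44 mm in diameter and 14 mm thick, about 20 g, lying flat; its centre is 7 mm above the board, 13 mm above the table.
- tablet1_center (a point): Centre of the second tablet in the magazine, same size, lying on the first; it must stay in the magazine (it drops into the lowest place).
- tablet2_center (a point): Centre of the third, top tablet, same size; it must stay in the magazine: a square aluminium tower, 55 by 55 mm outside, top 54 mm above the table, with a slit in its front and a gate below the slit.
- wax_pot: The wax pot: a dark steel cooking pot with two side handles, about 124 mm in diameter and 80 mm high, empty. Stands beside the board, either left or right of it; the bay on that side is the one to use. Origin: middle of its underside.
- dye_bowl: A dark steel bowl without handles, about 124 mm in diameter and 50 mm high, on the other side of the board. Origin: middle of its underside.
- pen_long: A wax-drawing pen, wooden stick 130 mm long with a copper cup, lying in front of the board; leave alone. Origin: middle of its underside.
- pen_short: A shorter wax-drawing pen, stick 100 mm long, lying in front of the board; leave alone. Origin: middle of its underside.
- stamp: A copper printing stamp, 70 by 90 mm, 55 mm high with its handle, on the board beside the plunger housing; leave alone. Origin: middle of its underside.
- jar: A glass jar, 60 mm in diameter and 75 mm high, on the board at the other side of the plunger housing; leave alone. Origin: middle of its underside.
- spool: A wooden thread spool, 44 mm in diameter and 50 mm high, standing at a rear corner of the board; leave alone. Origin: middle of its underside.
- paraffin: A pale paraffin block, 80 by 50 by 30 mm, at a rear corner of the board; leave alone. Origin: middle of its underside.
- tablet0: The lowest tablet as an object: its origin is the centre of its underside (7 mm below point tablet0_center).
Things that resemble listed ones, but are neither listed nor needed, are in the scene too. What is shaped like the wax_pot but yellow is not meant. What is shaped like the part that bears tablet2_center but yellow is not meant.

How it is judged:
By the outcome, as a careful person would: the job done as asked, in the order asked, and still so for the second after the job is handed in, with the robot touching nothing.
It also fails if it takes over 48 s, if anything falls off the work surface, if the arm or the gripper's body presses on something with over 40 N, if the wrist force passes 120 N, or if a joint passes its speed limit or range.

ROBOT

A 6-joint arm with a two-finger parallel gripper is mounted at the origin on the work surface. World frame = base frame: x ahead of the robot, y to its left, z up, the work surface at z = 0. Lengths are in m, angles in rad, forces in N, time in s.
With the tool pointing down it reaches from about 0.35 to 0.775 m from the base axis. Payload 5.5 kg.
Tool frame: the origin (TCP) lies at the very end of the fingers, on their centre line; the grasp point (between the pads) lies 19 mm behind it; z points along the fingers, y is the line along which they close (so a half turn about z gives the same grasp; the last joint's range is limited). The gripper opens to 85 mm and grips with 20 to 120 N. Pads are 22 mm wide; open, the fingers measure 114 mm over their backs; the gripper's body (76 mm by 85 mm) begins 54 mm behind the grasp point. The pads swing forward as they close: fully open they stand 13 mm farther back than shut.
Start: joints at [1.2, 0.313, 0.046, 1.304, 0, 1.431], TCP at [0.132, 0.56, 0.231] pointing down, gripper open.
Joint ranges: [-2.76, 2.76], [-0.86, 1.69], [-1.03, 1.26], [-2.2, 2.34], [-1.47, 1.5], [-3.14, 3.14]. Speed limits (rad/s): [2.57, 2.57, 3.14, 3.14, 3.14, 3.14].

INTERFACE

Orientations are given as a unit quaternion [w, x, y, z].
In Python, from workcell import env gives the robot as it stands. The module is installed in compiled form; this text tells all that it offers.
- The arm moves only by the tool jog_arm, never from a script. Its arguments are lists of equal length, an entry for each row: "gripper": the opening, from 0 (shut) to 1 (fully open); "offset": the shift along the world's x, y, z in cm, a list of three; "twist": the turn about the world's z in degrees. In form: {"gripper": [gripper, ...], "offset": [[dx, dy, dz], ...], "twist": [twist, ...]}. A call has exactly 8 rows; each row is the pose to reach, as a shift and turn from the pose commanded when the call began; what a row does not reach only later rows make up. A row lasts 1/8 s, in which the tool goes at most 62.5 mm and 10.7 degrees, less where a joint would pass 70% of its speed; a pose out of reach is approached as far as the arm can. A call with a gripper value outside its range is refused whole. The fingers move at their own pace and stop on an object; "squeeze" is the grip in N (left out, the last holds). Time passes only in rows, so rows that repeat a pose let the fingers close, or fill a call up. It gives the time, the measured TCP pose, the force, the opening and the grip force at its end, in the units of the state.
- env.get_state(): the state, without advancing time (a new reading comes with each control period).
- env.read_camera(name): name is "scene" or "top" or "wrist"; returns a dict with "image" (420x560x3 uint8, red, green, blue), "z_map" (420x560 float32, m along the optical axis (not along the pixel's ray), 0 where there is no reading), "fovy" (degrees; the focal length in pixels is half the picture's height over the tangent of half this angle, whatever the lens; pixels are square), "cx", "cy" (the principal point, pixels), "distortion" ([k1, k2, p1, p2, k3] as OpenCV has them; the pictures are not rectified), "cam_to_world" (4x4, takes a point from camera to world coordinates). Camera axes: x right, y up, looking along -z (the intrinsics and any distortion apply to the point x, -y, -z); pixel columns grow to the right and rows downward; lengths in m; the calibration is good to about 2 mm. A picture is of the moment at which its call begins.
- env.hand_in(): hands the job in; it is judged then, once.
The state is a dict: "clock": time; "joint_pos": joint angles; "qvel": joint speeds; "tau": joint torques, N m; "tcp_pos": TCP position; "orientation": TCP orientation; "wrist_force": force on the tool from outside, world axes, zero at the start; "ft_torque": the same for the moment, N m; "finger_gap": finger opening in m; "grip_force": force on a finger pad.
Only numpy, scipy, OpenCV 4.12 (cv2) and the standard library are available. Lean on these libraries where they do the work, as an engineer would, in place of code of your own. Each camera call takes 0.05 s, during which the arm holds its last target. There are 200 camera calls.

## Working session

There is one attempt and no reset: what is moved stays moved. The work goes in short steps, Python scripts to look and compute and a tool call to move; the robot and the scene stay as the last step left them, time stands still between calls to the robot, and variables do not carry over. Pictures are saved under pics/ and viewed, at most 10 in all, crops included, and the job is handed in when it is done.

Besides the shell and the picture viewer there is one more tool, called after "Request:" in YAML: its name, and indented under it one key for each argument. jog_arm: Moves the arm, as the interface text tells. Its arguments: {"type":"object","properties":{"gripper":{"type":"array"},"offset":{"type":"array"},"twist":{"type":"array"},"squeeze":{"type":"number"}},"required":["gripper","offset","twist"]}

```bash
mkdir -p pics
cat > h.py <<'E'
import numpy as np, cv2
from workcell import env
def cam(n):
    d=env.read_camera(n); np.savez(n+'.npz',**{k:np.array(v) for k,v in d.items()}); return d
def load(n): return dict(np.load(n+'.npz'))
def ray(d,uv):
    f=210/np.tan(np.radians(float(d['fovy']))/2)
    K=np.array([[f,0,float(d['cx'])],[0,f,float(d['cy'])],[0,0,1]])
    p=cv2.undistortPoints(np.array(uv,float).reshape(-1,1,2),K,np.array(d['distortion'],float).ravel()).reshape(-1,2)
    v=np.c_[p[:,0],-p[:,1],-np.ones(len(p))]
    T=np.array(d['cam_to_world']); return T[:3,3],v@T[:3,:3].T
def onplane(d,uv,z):
    o,v=ray(d,uv); return o+v*((z-o[2])/v[:,2])[:,None]
def bydepth(d,uv):
    o,v=ray(d,uv); uv=np.array(uv,int).reshape(-1,2)
    return o+v*np.array(d['z_map'])[uv[:,1],uv[:,0]][:,None]
E
python3 - <<'E'
from h import *
for n in('top','scene'):
    d=cam(n); cv2.imwrite(f'pics/{n}0.png',d['image'][:,:,::-1]); print(n,d['cam_to_world'].round(3).tolist(),d['fovy'],d['distortion'])
print(env.get_state())
E
```

```text
top [[-0.029, 0.969, -0.245, 0.371], [-1.0, -0.027, 0.012, 0.051], [0.005, 0.245, 0.97, 0.903], [0.0, 0.0, 0.0, 1.0]] 56.322872786304366 [-0.0276699  0.         0.         0.         0.       ]
scene [[-0.063, -0.67, 0.74, 1.361], [0.998, -0.034, 0.054, 0.113], [-0.011, 0.741, 0.671, 0.818], [0.0, 0.0, 0.0, 1.0]] 46.12482008112338 [-0.10985482  0.          0.          0.          0.        ]
{'clock': 0.1, 'joint_pos': array([1.20040268e+00, 3.13924299e-01, 4.50998909e-02, 1.30361249e+00,
       2.71844576e-05, 1.43121402e+00]), 'qvel': array([ 0.00129046, -0.0011647 ,  0.00177135, -0.00051094,  0.00104781,
        0.00027478]), 'tau': array([ 3.62004837e-03, -4.81723881e+01,  2.99244314e+01,  1.27207351e-02,
       -6.32123397e-05,  2.76363508e-06]), 'tcp_pos': array([0.13136611, 0.5593246 , 0.23050161]), 'orientation': array([-2.20056023e-04,  1.15149641e-01,  9.93347818e-01, -7.90332611e-04]), 'wrist_force': array([0.65940376, 0.47584875, 0.04695669]), 'ft_torque': array([ 0.00179308, -0.01547776, -0.0271871 ]), 'grip_force': 0.0, 'finger_gap': 0.0852888349548542}
```

View pics/top0.png

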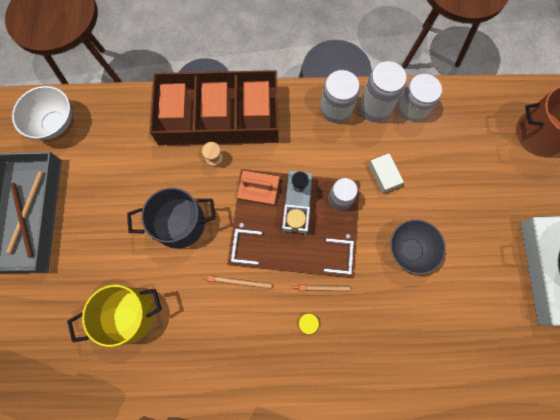

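View pics/scene0.png

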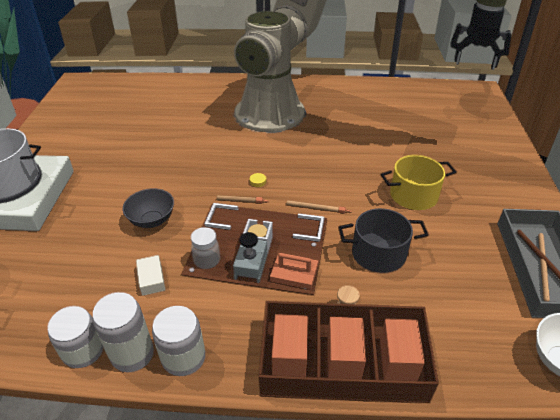

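Top view: the wanted pot is dark, with handles, at (172,217), which is the +y side, so the left bay at (247,246). Look-alikes:
- **Pots:** the yellow pot (118,316) is not meant, and the bowl (418,247) has no handles.
- **Tablets:** the tablet in the magazine is at (296,218). The loose yellow disc (309,324) is not meant.
- **Cap:** the plunger cap is black, at (300,181).

Next I measure the feeder pose and take a close crop.

Run:
```python
from h import *
d=load('top'); im=d['image']
c=im[160:285,215:375]; cv2.imwrite('pics/crop.png',cv2.resize(c[:,:,::-1],None,fx=4.8,fy=4.8,interpolation=cv2.INTER_CUBIC))
v,u=np.mgrid[160:285,215:375]; uv=np.c_[u.ravel(),v.ravel()]
P=bydepth(d,uv)
def show(n,m,plane):
    m=m.reshape(c.shape[:2]).astype(np.uint8); k,l,s,ce=cv2.connectedComponentsWithStats(m)
    i=1+np.argmax(s[1:,4]); q=onplane(d,uv[(l==i).ravel()],plane)
    r=cv2.minAreaRect((q[:,:2]*1000).astype(np.float32)); print(n,s[i,4],ce[i]+[215,160],'mean',q.mean(0).round(4),'rect',np.round(r[0],1),np.round(r[1],1),round(r[2],2), 'z',np.median(P[(l==i).ravel(),2]).round(4)); return q
z=P[:,2]; rgb=c.reshape(-1,3).astype(int); 
show('cap',((z>.088)&(z<.11)),.099)
hsv=cv2.cvtColor(c,cv2.COLOR_RGB2HSV).reshape(-1,3).astype(int)
show('wax',(hsv[:,1]>110)&(hsv[:,2]>150)&(hsv[:,0]>14)&(hsv[:,0]<35),.048)
show('tower54',(z>.046)&(z<.06)&(P[:,0]<P[:,0].max()),.052)
show('board',(z>.003)&(z<.12),.006)
w=((hsv[:,1]<60)&(hsv[:,2]>140)&(z>.010)&(z<.025)).reshape(c.shape[:2]).astype(np.uint8)
k,l,s,ce=cv2.connectedComponentsWithStats(w)
for i in range(1,k):
    if s[i,4]>40:
        q=onplane(d,uv[(l==i).ravel()],.016); r=cv2.minAreaRect((q[:,:2]*1000).astype(np.float32)); print('bay',s[i,4],ce[i]+[215,160],np.round(r[0],1),np.round(r[1],1),r[2])
pot=bydepth(d,[[172,190],[172,222],[118,316],[309,324],[300,181],[296,218]]);print(pot.round(3))
```

```text
cap 233 [299.13304721 179.36909871] mean [0.6564 0.0061 0.099 ] rect [656.3   6.4] [34.7 38.9] 87.52 z 0.0981
wax 279 [295.43369176 218.20430108] mean [0.5826 0.0151 0.048 ] rect [583.2  14.9] [38.3 41.7] 88.25 z 0.0474
tower54 986 [296.68356998 202.32860041] mean [0.6188 0.0111 0.052 ] rect [624.2  10.1] [ 55.  139.4] 82.25 z 0.0494
board 11532 [294.65799514 222.22624003] mean [0.5845 0.0155 0.006 ] rect [589.4  15.7] [292.9 245.5] 82.31 z 0.0066
bay 231 [241.75757576 245.70562771] [527.9 130. ] [62.  76.7] 82.30047607421875
bay 225 [341.95111111 256.02222222] [500.  -80.5] [61. 76.] 82.62769317626953
[[ 0.649  0.288  0.071]
 [ 0.592  0.304  0.007]
 [ 0.38   0.416  0.005]
 [ 0.351 -0.008  0.015]
 [ 0.653  0.004  0.098]
 [ 0.584  0.014  0.045]]
```

View pics/crop.png

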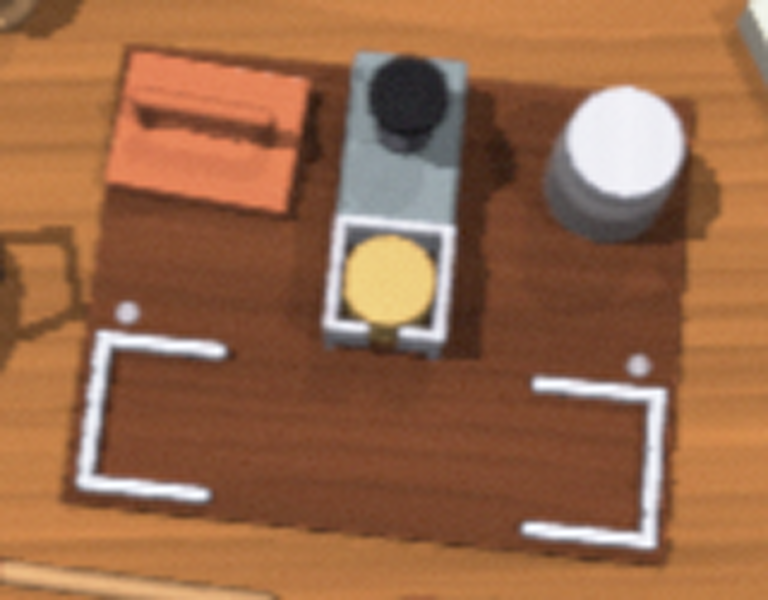

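The crop confirms the choices. The fit gives feeder yaw -7.6°, origin (0.583, 0.015), cap (0.658, 0.006), landing (0.514, 0.025) and bay_left (0.5275, 0.127). The cap, wax and bay centres agree to about 1 mm, and the board measures 293x245 mm. I'll shut the gripper, turn it -84.4° and travel to above the cap.

Request:
jog_arm:
  gripper: [0,0,0,0,0,0,0,0]
  offset:
    - [2,-2.1,0]
    - [6,-6.3,0]
    - [10,-10.5,0]
    - [14,-14.7,0]
    - [18,-19,0]
    - [22,-23.2,0]
    - [26,-27.4,0]
    - [30,-31.6,0]
  twist: [-10.5,-21,-31.6,-42.2,-52.8,-63.4,-74,-84.4]

```text
clock: 1.1
tcp_pos: [0.4324, 0.2422, 0.2311]
orientation: [-0.0, 0.755, 0.656, -0.0]
wrist_force: [1.1, 0.4, 1.0]
finger_gap: 0.0003
grip_force: 0.0
```

Request:
jog_arm:
  gripper: [0,0,0,0,0,0,0,0]
  offset:
    - [4,-4.2,-1]
    - [8,-8.4,-2.5]
    - [12,-12.6,-4]
    - [16,-16.9,-6]
    - [20,-21,-8]
    - [22.6,-23.8,-10]
    - [22.6,-23.8,-11]
    - [22.6,-23.8,-11]
  twist: [0,0,0,0,0,0,0,0]

```text
clock: 2.1
tcp_pos: [0.656, 0.0061, 0.1197]
orientation: [-0.002, 0.753, 0.658, -0.001]
wrist_force: [-0.3, 1.2, -0.0]
finger_gap: -0.0001
grip_force: 0.0
```

Request:
jog_arm:
  gripper: [0,0,0,0,0,0,0,0]
  offset:
    - [0,0,-1]
    - [0,0,-2]
    - [0,0,-2.8]
    - [0,0,-3.6]
    - [0,0,-4.3]
    - [0,0,-4.8]
    - [0,0,-5.2]
    - [0,0,-5.2]
  twist: [0,0,0,0,0,0,0,0]

```text
clock: 3.1
tcp_pos: [0.6573, 0.0067, 0.0701]
orientation: [-0.0, 0.752, 0.659, 0.001]
wrist_force: [-2.6, 2.2, 6.2]
finger_gap: 0.0
grip_force: 3.2
```

Request:
jog_arm:
  gripper: [0,0,0,0,0,0,0,0]
  offset:
    - [0,0,-0.1]
    - [0,0,-0.2]
    - [0,0,-0.3]
    - [0,0,-0.4]
    - [0,0,-0.4]
    - [0,0,-0.4]
    - [0,0,-0.4]
    - [0,0,-0.4]
  twist: [0,0,0,0,0,0,0,0]

```text
clock: 4.1
tcp_pos: [0.6575, 0.0067, 0.0689]
orientation: [0.001, 0.752, 0.659, 0.001]
wrist_force: [-7.5, 2.3, 20.1]
finger_gap: -0.0
grip_force: 9.9
```

It hit the hard stop at 0.069 m with 20 N. I'll raise the tool, then move to the landing's -y side with the fingers slightly open.

Request:
jog_arm:
  gripper: [0,0,0,0,0,0,0,0]
  offset:
    - [0,0,0.6]
    - [0,0,1.4]
    - [0,0,2.4]
    - [0,0,3.5]
    - [0,0,5]
    - [0,0,7]
    - [0,0,8.5]
    - [0,0,8.5]
  twist: [0,0,0,0,0,0,0,0]

```text
clock: 5.1
tcp_pos: [0.6586, 0.0055, 0.152]
orientation: [0.001, 0.753, 0.658, 0.001]
wrist_force: [-0.2, 0.5, -0.9]
finger_gap: -0.0001
grip_force: 0.0
```

Request:
jog_arm:
  gripper: [0.2,0.24,0.24,0.24,0.24,0.24,0.24,0.24]
  offset:
    - [-2,-0.6,0]
    - [-5,-1.6,0]
    - [-8,-2.6,0]
    - [-11,-3.6,0]
    - [-14,-4.6,0]
    - [-15.2,-5.6,0]
    - [-15.2,-5.6,0]
    - [-15.2,-5.6,0]
  twist: [0,0,0,0,0,0,0,0]

```text
clock: 6.1
tcp_pos: [0.5067, -0.0504, 0.1504]
orientation: [0.0, 0.753, 0.658, 0.0]
wrist_force: [-0.3, 0.4, -0.7]
finger_gap: 0.0205
grip_force: 0.0
```

Run:
```python
from h import *
print(env.get_state()['tcp_pos'])
for n in('top','scene'):
    d=cam(n); im=d['image']; 
    a,b,e,f=(150,290,200,390) if n=='top' else (165,300,170,345)
    c=cv2.resize(im[a:b,e:f,::-1],None,fx=3,fy=3,interpolation=cv2.INTER_CUBIC); cv2.imwrite(f'pics/{n}1.png',c)
    hsv=cv2.cvtColor(im,cv2.COLOR_RGB2HSV)
    m=cv2.inRange(hsv,(15,90,130),(33,255,255)); k,l,s,ce=cv2.connectedComponentsWithStats(m)
    for i in range(1,k):
        if s[i,4]>60 and a<ce[i][1]<b and e<ce[i][0]<f:
            vv,uu=np.where(l==i); print(n,s[i],onplane(d,np.c_[uu,vv],.02).mean(0).round(4),bydepth(d,[ce[i]]).round(4))
a=cv2.imread('pics/top1.png');b=cv2.imread('pics/scene1.png')
w=max(a.shape[1],b.shape[1]); cv2.imwrite('pics/both1.png',cv2.resize(np.vstack([cv2.copyMakeBorder(x,0,0,0,w-x.shape[1],0) for x in(a,b)]),None,fx=.7,fy=.7))
```

```text
[ 0.50671778 -0.05036748  0.15035695]
top [288 211  17  18 252] [0.5862 0.0128 0.02  ] [[0.5827 0.0134 0.0343]]
top [283 241  20  19 297] [0.5151 0.024  0.02  ] [[0.5154 0.024  0.0179]]
scene [249 173  18  14 183] [ 0.3633 -0.0019  0.02  ] [[ 0.3554 -0.0028  0.0136]]
scene [255 213  19  13 151] [0.5116 0.0242 0.02  ] [[0.5099 0.024  0.0184]]
scene [251 229  15   8  86] [0.5595 0.0168 0.02  ] [[0.5725 0.0184 0.0329]]
```

View pics/both1.png

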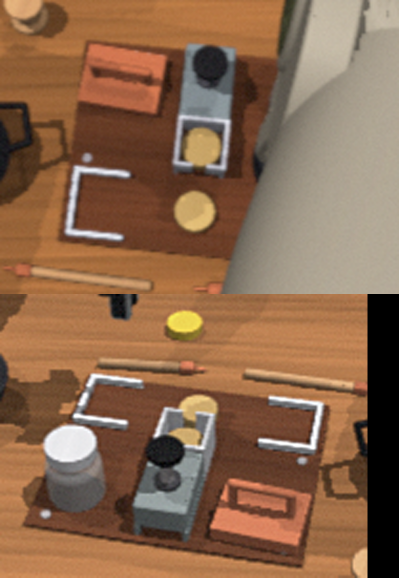

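The tablet lies at (0.5145, 0.024), the plunger is back up, and the other tablets are still in the magazine. I'll descend behind it on the -y side, to 5 mm above the board.

Request:
jog_arm:
  gripper: [0.24,0.24,0.24,0.24,0.24,0.24,0.24,0.24]
  offset:
    - [0.1,1.5,-2]
    - [0.2,2.8,-5]
    - [0.2,2.8,-8]
    - [0.2,2.8,-10.5]
    - [0.2,2.8,-12.4]
    - [0.2,2.8,-13.5]
    - [0.2,2.8,-13.9]
    - [0.2,2.8,-13.9]
  twist: [0,0,0,0,0,0,0,0]

```text
clock: 7.2
tcp_pos: [0.508, -0.0222, 0.0115]
orientation: [0.0, 0.753, 0.659, 0.0]
wrist_force: [-0.1, -0.1, -0.4]
finger_gap: 0.0203
grip_force: 0.0
```

Request:
jog_arm:
  gripper: [0.24,0.24,0.24,0.24,0.24,0.24,0.24,0.24]
  offset:
    - [0.05,0.5,0]
    - [0.15,1,0]
    - [0.2,1.5,0]
    - [0.25,2,0]
    - [0.35,2.6,0]
    - [0.4,3.2,0]
    - [0.5,3.8,0]
    - [0.6,4.4,0]
  twist: [0,0,0,0,0,0,0,0]

```text
clock: 8.2
tcp_pos: [0.5136, 0.0222, 0.0113]
orientation: [0.0, 0.753, 0.659, 0.0]
wrist_force: [-0.7, -0.4, 0.2]
finger_gap: 0.0205
grip_force: 0.2
```

Request:
jog_arm:
  gripper: [0.24,0.24,0.24,0.24,0.24,0.24,0.24,0.24]
  offset:
    - [0.08,0.6,0]
    - [0.16,1.2,0]
    - [0.24,1.8,0]
    - [0.32,2.4,0]
    - [0.4,3,0]
    - [0.48,3.6,0]
    - [0.55,4.2,0]
    - [0.65,4.8,0]
  twist: [0,0,0,0,0,0,0,0]

```text
clock: 9.2
tcp_pos: [0.52, 0.0702, 0.0113]
orientation: [-0.0, 0.753, 0.659, -0.0]
wrist_force: [0.2, -0.6, -0.1]
finger_gap: 0.0207
grip_force: 0.1
```

```bash
cat > look.py <<'E'
from h import *
import sys
for n in('top','scene'):
    d=cam(n); im=d['image']; 
    a,b,e,f=(150,290,200,390) if n=='top' else (165,300,170,345)
    c=cv2.resize(im[a:b,e:f,::-1],None,fx=3,fy=3,interpolation=cv2.INTER_CUBIC); cv2.imwrite(f'pics/{n}{sys.argv[1]}.png',c)
    hsv=cv2.cvtColor(im,cv2.COLOR_RGB2HSV)
    m=cv2.inRange(hsv,(15,90,130),(33,255,255)); k,l,s,ce=cv2.connectedComponentsWithStats(m)
    for i in range(1,k):
        if s[i,4]>40 and a<ce[i][1]<b and e<ce[i][0]<f:
            vv,uu=np.where(l==i); print(n,s[i],onplane(d,np.c_[uu,vv],.02).mean(0).round(4),bydepth(d,[ce[i]]).round(4))
a=cv2.imread(f'pics/top{sys.argv[1]}.png');b=cv2.imread(f'pics/scene{sys.argv[1]}.png')
w=max(a.shape[1],b.shape[1]); cv2.imwrite(f'pics/both{sys.argv[1]}.png',cv2.resize(np.vstack([cv2.copyMakeBorder(x,0,0,0,w-x.shape[1],0) for x in(a,b)]),None,fx=.7,fy=.7))
E
python3 look.py 2
```

```text
top [202 142  21  19 235] [0.7643 0.2134 0.02  ] [[0.7508 0.2078 0.0502]]
scene [249 173  18  15 190] [ 0.3645 -0.0023  0.02  ] [[ 0.3565 -0.0032  0.0135]]
scene [291 202  47   9  97] [0.4609 0.1484 0.02  ] [[0.4518 0.1489 0.0119]]
scene [288 217  18  14 198] [0.5257 0.1021 0.02  ] [[0.5283 0.1021 0.0224]]
scene [251 229  15   8  88] [0.56   0.0167 0.02  ] [[0.5736 0.0183 0.0335]]
```

View pics/both2.png

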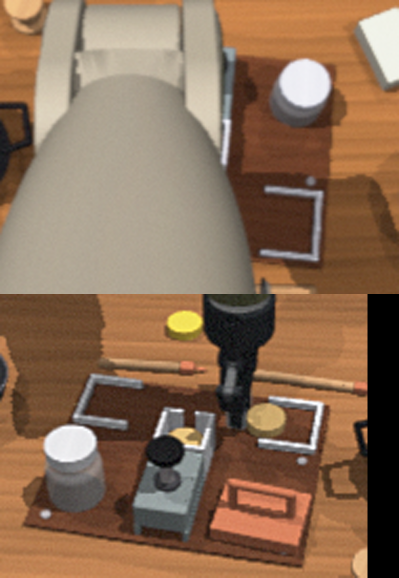

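The tablet (288,217 in scene) is at y 0.102, aligned with the bay, and 25 mm remain.

Request:
jog_arm:
  gripper: [0.24,0.24,0.24,0.24,0.24,0.24,0.24,0.24]
  offset:
    - [0.05,0.5,0]
    - [0.12,1,0]
    - [0.2,1.5,0]
    - [0.25,1.9,0]
    - [0.3,2.2,0]
    - [0.3,2.4,0]
    - [0.3,2.5,0]
    - [0.3,2.5,0]
  twist: [0,0,0,0,0,0,0,0]

```text
clock: 10.3
tcp_pos: [0.523, 0.0948, 0.0113]
orientation: [0.0, 0.753, 0.659, 0.0]
wrist_force: [0.1, 0.4, 0.1]
finger_gap: 0.0204
grip_force: 0.0
```

Request:
jog_arm:
  gripper: [0.24,0.24,0.24,0.24,0.24,0.24,0.24,0.24]
  offset:
    - [-0.06,-0.5,0]
    - [-0.2,-1.5,0]
    - [-0.4,-3,0]
    - [-0.4,-3,2]
    - [-0.4,-3.5,5]
    - [-0.4,-6,9]
    - [-0.4,-10,13]
    - [-0.4,-14,14]
  twist: [0,0,0,0,0,0,0,0]

```text
clock: 11.3
tcp_pos: [0.5204, -0.0475, 0.1545]
orientation: [0.002, 0.753, 0.659, 0.001]
wrist_force: [0.0, 0.7, -0.8]
finger_gap: 0.0204
grip_force: 0.0
```

Request:
jog_arm:
  gripper: [0.24,0.24,0.24,0.24,0.24,0.24,0.24,0.24]
  offset:
    - [0,-4,1]
    - [0,-8,1]
    - [0,-12,1]
    - [0,-15,1]
    - [0,-17,1]
    - [0,-17,1]
    - [0,-17,1]
    - [0,-17,1]
  twist: [0,0,0,0,0,0,0,0]

```text
clock: 12.3
tcp_pos: [0.519, -0.2141, 0.1614]
orientation: [-0.0, 0.752, 0.659, 0.0]
wrist_force: [0.4, 0.7, 0.1]
finger_gap: 0.0203
grip_force: 0.0
```

```bash
python3 look.py 3
```

```text
top [202 142  20  18 243] [0.7649 0.2129 0.02  ] [[0.7515 0.2073 0.0501]]
top [287 211  18  19 268] [0.5862 0.0133 0.02  ] [[0.5828 0.0139 0.0339]]
top [239 236  19  20 303] [0.5281 0.1243 0.02  ] [[0.5285 0.1244 0.0178]]
top [219 278  53  10 136] [0.4445 0.1265 0.02  ] [[0.4451 0.1271 0.0121]]
top [307 286  43   5 111] [ 0.4279 -0.0527  0.02  ] [[ 0.4286 -0.0538  0.0103]]
scene [249 172  18  16 198] [ 0.3647 -0.0021  0.02  ] [[ 0.3512 -0.0037  0.0091]]
scene [225 196  27   5  48] [ 0.4417 -0.0462  0.02  ] [[ 0.4292 -0.0484  0.0092]]
scene [293 201  23   6  43] [0.4554 0.1174 0.02  ] [[0.443  0.1175 0.0091]]
scene [298 218  19  14 197] [0.5286 0.1258 0.02  ] [[0.5285 0.1258 0.0198]]
scene [251 228  15   9  87] [0.5593 0.017  0.02  ] [[0.5744 0.0188 0.0351]]
```

View pics/both3.png

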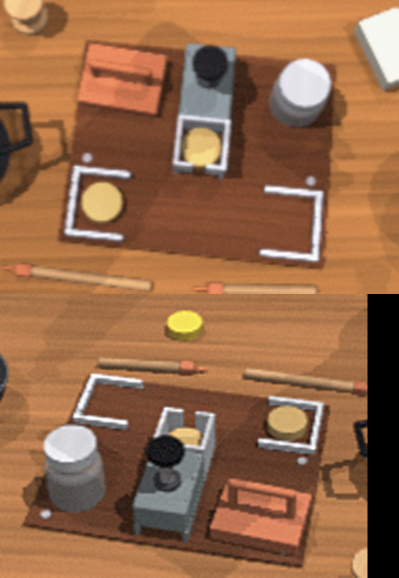

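The tablet (239,236 in top) is at y 0.124-0.126 against a bay centre of 0.127. That is within the ±6 mm allowed, and the gripper is clear of everything.

```bash
python3 -c "
from workcell import env
print(env.hand_in())"
```

```text
the job is handed in; nothing more can be done
None
```

The job is handed in: one press put out one tablet, the plunger rose again, and the tablet now lies inside the left bay on the wax-pot side, 1–3 mm short of its centre (6 mm allowed), with the other tablets still in the feeder.

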